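Sort column-oven fans by wheel drag

ROBOT

A 6-joint arm with a two-finger parallel gripper is mounted at the origin on the work surface. World frame = base frame: x ahead of the robot, y to its left, z up, the work surface at z = 0. Lengths are in m, angles in rad, forces in N, time in s.
With the tool pointing down it reaches from about 0.4 to 0.825 m from the base axis. Payload 7 kg.
Tool frame: the origin (TCP) lies midway between the tips of the shut fingers; the grasp point (between the pads) lies 19 mm behind it (arm.hold_point_z is the distance from the TCP to the grasp point, in m); z points along the fingers, x is the direction in which the jaws open and shut, and the axes are right-handed (so a half turn about z gives the same grasp; the last joint's range is limited). The gripper opens to 88 mm and grips with 3 to 60 N. Pads are 19 mm wide; open, the fingers measure 130 mm over their backs; the gripper's body (78 mm by 193 mm) begins 47 mm behind the grasp point.
Start: joints at [-1.026, 0.359, 0.012, 0, -1.224, -0.288], TCP at [0.171, -0.653, 0.227] pointing down, gripper open.
Joint ranges: [-3.07, 3.07], [-1.43, 2.12], [-1.02, 1.25], [-3.03, 1.67], [-3.05, -0], [-3.03, 3.03]. Speed limits (rad/s): [2.39, 2.39, 3.01, 3.14, 3.14, 3.14].

INTERFACE

Orientations are given as [roll, pitch, yaw] about the fixed x, y, z axes, in that order (R = Rz(yaw) Ry(pitch) Rx(roll)).
In Python, from station import readout, viewer, job, arm gives the robot as it stands.
- The arm moves only by the tool apply_moves, never from a script. Its argument "deltas" is text: rows parted by semicolons, each of 4 numbers parted by spaces: the shift along the tool's x, y, z in cm, then the turn about the tool's z in rad. A call has 1 to 10 rows; each row shifts and turns the commanded pose from where the row before left it, along the tool's axes as they then stand; what a row does not reach is not made up. A row lasts 1/8 s, in which the tool goes at most 62.5 mm and 10.7 degrees, less where a joint would pass 70% of its speed; a pose out of reach is approached as far as the arm can. A call is refused whole if a number of a shift passes 6.25 or a number of a turn 0.188, either way. A call with a gripper value outside its range is refused whole. "gripper" is the closure, from -1 (fully open) to 1 (shut), so that 0 is half open, set as the call begins (left out, the last holds). The fingers move at their own pace and stop on an object; "squeeze" is the grip in N (left out, the last holds). Time passes only in rows, so rows that do not move let the fingers close. It gives the time, the measured TCP pose, the force and the opening at its end, in the units of the state.
- readout.get_state(): the state, without advancing time (a new reading comes with each control period).
- viewer.grab_frame(name): name is "scene" or "top" or "wrist"; returns a dict with "image" (384x512x3 uint8, red, green, blue), "camera_matrix" (3x3 intrinsics, pixels), "k1" (the pictures are not rectified: a ray, as slopes to the right and down, at radius r is drawn at 1 + k1 r^2 times it, then the intrinsics apply), "cam_to_world" (4x4, takes a point from camera to world coordinates). Camera axes: x right, y up, looking along -z (the intrinsics and any distortion apply to the point x, -y, -z); pixel columns grow to the right and rows downward; lengths in m; the calibration is good to about 2 mm. A picture is of the moment at which its call begins. There is no depth.
- job.job_done(): hands the job in, once; it reports no verdict.
Trained networks look in the newest picture that a camera, given by its name, has taken for a name from the list of things; names that differ only in an ending like _2 or _b are one class to them, and where a whole thing is asked for, a point or a joint stands for the part that bears it (a point fixed in the world has none). Each returns a list of dicts, best first, with "conf" (0 to 1); they miss things now and then, are a little off and sometimes report something else, mostly with a low value. They report only what shows in the picture. A call takes as long as a camera call. They do not tell look-alikes from the thing itself.
- viewer.silhouettes(camera, query): "region" (384x512 bool, what is visible of it) and "extent" ([left, top, width, height] in pixels, round what is visible of it).
The state is a dict: "t": time; "q": joint angles; "qd": joint speeds; "joint_efforts": joint torques, N m; "eef_pos": TCP position; "ee_rot": TCP orientation; "force": force on the tool from outside, world axes, zero at the start; "moment": the same for the moment, N m; "width": finger opening in m.
Only numpy, scipy, OpenCV 4.12 (cv2) and the standard library are available. Lean on these libraries where they do the work, as an engineer would, in place of code of your own. Each camera call takes 0.05 s, during which the arm holds its last target.

TASK

Either, both or neither of the two column-oven fans in the blue carrier may have a binding bearing. Find out by pushing each paddle wheel round at least half a turn with a fingertip against the blades, gently and never gripping the wheel, which bends; then set every free-running fan down gently and upright in the green tray and every binding one in the red tray, taking it by the motor body. Do not disturb the bottle, the vial rack or the screwdriver.

Things in the scene. Friction and masses are not known exactly. Their poses are not given: they have to be found in the camera images.
- fan_1_center (a point): fan 1, a column-oven circulation fan standing on its motor, wheel on top, 0.97 kg. This point: centre of its dark grey square motor body (64 x 64 mm, 36 mm tall, sides along this frame's x and y; the place to grip), on the wheel's axis, 18 mm above its square steel flange (96 x 96 x 3 mm) and 23 mm above the underside of the four rubber grommets it stands on; z up. Centre of mass here. The wheel is narrower (56 mm) than the body
- wheel_1: aluminium paddle wheel: 44 mm disc on a 16 mm hub, with four flat upright radial blades 2 mm thick along this frame's +x, +y, -x, -y out to radius 28 mm. Origin on its axis at the motor's top face (18 mm above the fan's centre point). Heights above this origin: disc 5 to 7 mm, blades 6 to 18 mm, hub top 19 mm, nut top 22 mm. More than 20 N bends it
- spindle_1 (a joint): turning angle of the wheel about its upright axis, rad, unlimited; grows anticlockwise seen from above; starts between -0.785 and 0.785; 0: a blade points along the fan's x. Pushed at a blade's outer part (radius 23 mm) a free wheel needs under 0.3 N and coasts on a moment; a binding one drags with a steady 4 to 6 N and stops at once. Looks tell nothing
- bearing_1: brass bearing boss between motor and wheel of fan 1, 22 mm across, 4 mm high, origin on the axis at the motor's top face. In a binding fan its seal rubs, out of sight, on the underside of the wheel's disc
- fan_2_center (a point): fan 2, a column-oven circulation fan standing on its motor, wheel on top, 0.97 kg. This point: centre of its dark grey square motor body (64 x 64 mm, 36 mm tall, sides along this frame's x and y; the place to grip), on the wheel's axis, 18 mm above its square steel flange (96 x 96 x 3 mm) and 23 mm above the underside of the four rubber grommets it stands on; z up. Centre of mass here. The wheel is narrower (56 mm) than the body
- wheel_2: aluminium paddle wheel: 44 mm disc on a 16 mm hub, with four flat upright radial blades 2 mm thick along this frame's +x, +y, -x, -y out to radius 28 mm. Origin on its axis at the motor's top face (18 mm above the fan's centre point). Heights above this origin: disc 5 to 7 mm, blades 6 to 18 mm, hub top 19 mm, nut top 22 mm. More than 20 N bends it
- spindle_2 (a joint): turning angle of the wheel about its upright axis, rad, unlimited; grows anticlockwise seen from above; starts between -0.785 and 0.785; 0: a blade points along the fan's x. Pushed at a blade's outer part (radius 23 mm) a free wheel needs under 0.3 N and coasts on a moment; a binding one drags with a steady 4 to 6 N and stops at once. Looks tell nothing
- bearing_2: brass bearing boss between motor and wheel of fan 2, 22 mm across, 4 mm high, origin on the axis at the motor's top face. In a binding fan its seal rubs, out of sight, on the underside of the wheel's disc
- carrier: fixed blue plate, 130 mm (its x) by 262 mm (its y), 8 mm thick, origin at the centre of its underside; two square pockets 98.5 mm wide, 5 mm deep (floor 3 mm above the bench), 65 mm to either side of the centre along its y. The fans start in them, fan 1 at +y, square with the plate; the pockets keep them from turning or sliding, but over 7 N at the wheel can tip a fan
- green_tray: fixed shallow green tray, 250 mm (its x) by 150 mm (its y), walls 4 mm thick and 14 mm high, inner floor 4 mm above the bench, origin at the centre of its underside; for free-running fans; room for two fans side by side along its x (60 mm to either side of the centre). It can stand to the left or the right of the carrier
- red_tray: fixed shallow red tray, same make and size as the green one; for binding fans; stands on the other side of the carrier
- bottle_mid (a point): bystander: small amber glass bottle, 58 mm across, 105 mm tall, beyond the carrier; this point is on its axis 50 mm above its underside
- rack_mid (a point): bystander: white vial rack, 45 x 100 mm, 40 mm tall with its vials, beyond the carrier; this point is at its centre 20 mm above its underside
- driver_mid (a point): bystander: screwdriver, 160 mm long, lying on the bench beyond the carrier; this point is at its middle, on its axis
Mind the look-alikes: they are no part of the job. Leave any brown look-alike of the part that bears fan_1_center alone.

How it is judged:
On the way:
1. both wheels have been pushed round about half a turn (joint past 2.3 rad either way) ((value of joint spindle_1 above 2.3 rad or value of joint spindle_1 below -2.3 rad) and (value of joint spindle_2 above 2.3 rad or value of joint spindle_2 below -2.3 rad)), for 0.2 s.
At the end, for the whole second after the job is handed in: each fan upright (0.05 rad) and at rest on its tray's floor, its centre within 80 mm (tray's x) and 40 mm (tray's y) of the tray's centre: in the red tray if its seal rubs on the wheel (about 6 N), in the green one if not; a borderline fan (2 to 4.5 N, rare) may be in either (((contact force between bearing_1 and wheel_1 above 2 N and x of fan_1_center in the frame of red_tray between -0.08 and 0.08 m and y of fan_1_center in the frame of red_tray between -0.04 and 0.04 m and z of fan_1_center in the frame of red_tray between 0.021 and 0.032 m) or (contact force between bearing_1 and wheel_1 below 4.5 N and x of fan_1_center in the frame of green_tray between -0.08 and 0.08 m and y of fan_1_center in the frame of green_tray between -0.04 and 0.04 m and z of fan_1_center in the frame of green_tray between 0.021 and 0.032 m)) and angle between each of fan_1_center, fan_2_center's own z axis and vertical below 0.05 rad and linear speed of each of bearing_1, bearing_2 below 0.02 m/s and ((contact force between bearing_2 and wheel_2 above 2 N and x of fan_2_center in the frame of red_tray between -0.08 and 0.08 m and y of fan_2_center in the frame of red_tray between -0.04 and 0.04 m and z of fan_2_center in the frame of red_tray between 0.021 and 0.032 m) or (contact force between bearing_2 and wheel_2 below 4.5 N and x of fan_2_center in the frame of green_tray between -0.08 and 0.08 m and y of fan_2_center in the frame of green_tray between -0.04 and 0.04 m and z of fan_2_center in the frame of green_tray between 0.021 and 0.032 m))); the robot touches nothing.
It fails at once if wheel 1 pressed or gripped with more than 20 N (contact force between any of the fingers, the arm and wheel_1 above 20 N).
It fails at once if wheel 2 pressed or gripped with more than 20 N (contact force between any of the fingers, the arm and wheel_2 above 20 N).
It fails at once if a tray struck with more than 120 N (a fan dropped from over 5 mm or slammed down) (contact force between any of green_tray, red_tray and anything else above 120 N).
It fails at once if the bottle, the vial rack or the screwdriver moved by more than 25 mm (distance of any of bottle_mid, rack_mid, driver_mid from where it was at the start of the episode above 0.025 m).
It also fails if it takes over 72 s, if anything falls off the work surface, if the arm or the gripper's body presses on something with over 40 N, if the wrist force passes 120 N, or if a joint passes its speed limit or range.

## Working session

There is one attempt and no reset: what is moved stays moved. The work goes in short steps, Python scripts to look and compute and a tool call to move; the robot and the scene stay as the last step left them, time stands still between calls to the robot, and variables do not carry over. Pictures are saved under pics/ and viewed, and the job is handed in when it is done.

Besides the shell and the picture viewer there is one more tool, called after "Emit:" as name(argument=value, ...) on one line, values as JSON. apply_moves: Moves the arm, as the interface text tells. Its arguments: {"type":"object","properties":{"deltas":{"type":"string"},"gripper":{"type":"number"},"squeeze":{"type":"number"}},"required":["deltas"]}

```bash
mkdir -p pics; ls; python3 - <<'E'
from station import readout, viewer, job, arm
import cv2
print(readout.get_state()); print(arm.hold_point_z)
for c in ("scene","top"):
    f=viewer.grab_frame(c); cv2.imwrite(f"pics/{c}0.png",cv2.cvtColor(f["image"],cv2.COLOR_RGB2BGR))
    print(c,f["camera_matrix"],f["k1"],f["cam_to_world"])
E
```

```text
pics
{'t': 0.0, 'q': array([-1.02590038e+00,  3.59375521e-01,  1.10559818e-02, -3.24598149e-04,
       -1.22413245e+00, -2.88112554e-01]), 'qd': array([ 9.54385998e-05, -7.33123459e-04, -2.55642882e-04,  7.40007669e-04,
        5.72169817e-05,  5.92838451e-04]), 'joint_efforts': array([ 3.51971694e-04, -5.82717919e+01,  2.93067473e+01,  6.99775279e+00,
        6.99288736e-03, -1.31287738e-04]), 'eef_pos': array([ 0.17127273, -0.65239207,  0.22563341]), 'ee_rot': array([-3.14141473e+00, -1.67413353e-03,  1.82746903e+00]), 'force': array([ 0.77537737, -0.14390475, -0.21497603]), 'moment': array([ 0.03263129, -0.02279758, -0.04337719]), 'width': 0.08751872518019918}
0.0188
scene [[365.01109074   0.         247.0741281 ]
 [  0.         365.01109074 194.91415931]
 [  0.           0.           1.        ]] -0.11909463006756879 [[-8.47153786e-01 -3.16602066e-01  4.26724261e-01  9.22900172e-01]
 [ 5.31347748e-01 -5.04498244e-01  6.80552050e-01  6.21634938e-01]
 [-1.82544437e-04  8.03271221e-01  5.95613392e-01  6.19361819e-01]
 [ 0.00000000e+00  0.00000000e+00  0.00000000e+00  1.00000000e+00]]
top [[408.30028399   0.         258.34158161]
 [  0.         408.30028399 189.58401763]
 [  0.           0.           1.        ]] -0.10545764311501041 [[-0.01479394  0.99385321 -0.10971298  0.41260957]
 [-0.999165   -0.01051465  0.03948096  0.01758526]
 [ 0.03808468  0.11020545  0.99317889  0.98944384]
 [ 0.          0.          0.          1.        ]]
```

View pics/scene0.png

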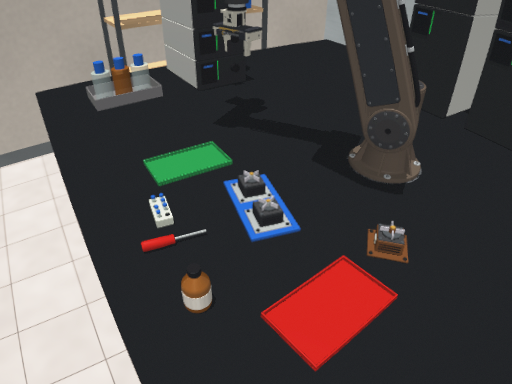

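View pics/top0.png

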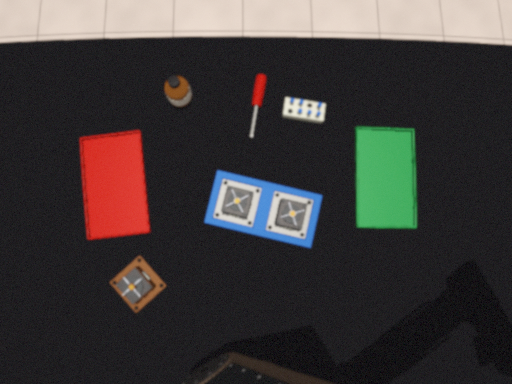

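The top picture shows the blue carrier near (264,208) with two fans at about (237,200) and (292,213). The red tray is at (115,185) on the left and the green tray at (386,178). The brown look-alike is at (137,284). The bystanders are all beyond the carrier. Next I'll measure them.

```bash
cat > h.py <<'E'
from station import readout, viewer, job, arm
import numpy as np, cv2
def rays(f,px):
    K=f["camera_matrix"]; k=f["k1"]
    px=np.atleast_2d(np.asarray(px,float)); d=(px-K[:2,2])/K[[0,1],[0,1]]
    u=d.copy()
    for _ in range(20): u=d/(1+k*(u**2).sum(1,keepdims=True))
    T=f["cam_to_world"]; v=np.c_[u[:,0],-u[:,1],-np.ones(len(u))]@T[:3,:3].T
    return T[:3,3],v
def atz(f,px,z):
    o,v=rays(f,px); return o+v*((z-o[2])/v[:,2:])
def proj(f,P):
    T=f["cam_to_world"]; c=(np.atleast_2d(P)-T[:3,3])@T[:3,:3]
    u=np.c_[c[:,0],-c[:,1]]/-c[:,2:]; u=u*(1+f["k1"]*(u**2).sum(1,keepdims=True))
    K=f["camera_matrix"]; return u*K[[0,1],[0,1]]+K[:2,2]
def rect(f,m,z):
    cs,_=cv2.findContours(m.astype(np.uint8),cv2.RETR_EXTERNAL,cv2.CHAIN_APPROX_NONE)
    c=max(cs,key=cv2.contourArea)[:,0,:]
    w=atz(f,c,z)[:,:2]
    return cv2.minAreaRect((w*1000).astype(np.float32))
def save(f,n,crop=None,s=1):
    im=cv2.cvtColor(f["image"],cv2.COLOR_RGB2BGR)
    if crop: x0,y0,x1,y1=crop; im=im[y0:y1,x0:x1]
    if s!=1: im=cv2.resize(im,None,fx=s,fy=s,interpolation=cv2.INTER_CUBIC)
    cv2.imwrite(f"pics/{n}.png",im)
E
python3 - <<'E'
from h import *
for cam in ("top","scene"):
    f=viewer.grab_frame(cam)
    hsv=cv2.cvtColor(f["image"],cv2.COLOR_RGB2HSV)
    for n,lo,hi,z in (("blue",(100,150,80),(130,255,255),.008),("green",(50,120,60),(80,255,255),.014)):
        print(cam,n,rect(f,cv2.inRange(hsv,lo,hi),z))
    for q,z in (("carrier",.008),("green_tray",.014),("red_tray",.014),("fan_1_center",.03),("wheel_1",.06),("bottle_mid",.05),("rack_mid",.02),("driver_mid",.01)):
        for d in viewer.silhouettes(cam,q):
            m=d["region"]
            print(cam,q,round(d["conf"],2),d["extent"],[np.round(a,0) if not np.isscalar(a) else round(a,1) for a in rect(f,m,z)] if m.sum()>5 else 0)
    if cam=="top": save(f,"top_c",(195,160,335,255),5)
E
```

```text
top blue ((475.3764343261719, -32.996612548828125), (267.8377685546875, 135.94261169433594), 75.79679107666016)
top green ((549.5101928710938, -337.302734375), (157.4427490234375, 255.74652099609375), 87.81348419189453)
top green_tray 0.62 [358.9, 126.1, 58.9, 100.7] [array([ 549., -335.]), array([153., 250.]), 87.9]
top red_tray 0.92 [79.7, 132.2, 70.3, 107.1] [array([539., 327.]), array([253., 155.]), 5.8]
top fan_1_center 0.79 [111.9, 255.1, 53.5, 57.8] [array([301., 263.]), array([94., 99.]), 43.4]
top fan_1_center 0.67 [210.5, 178.7, 51.7, 46.1] [array([488.,  30.]), array([99., 96.]), 75.3]
top wheel_1 0.86 [122.5, 276.2, 20.5, 21.3] [array([301., 265.]), array([40., 41.]), 0.1]
top wheel_1 0.84 [229.9, 193.3, 18.8, 16.9] [array([490.,  30.]), array([41., 41.]), 63.1]
top wheel_1 0.59 [283.6, 205.8, 16.7, 15.5] [array([461., -96.]), array([37., 37.]), 88.8]
top wheel_1 0.35 [82.3, 134.1, 70.2, 105.0] [array([532., 312.]), array([240., 149.]), 6.6]
top bottle_mid 0.73 [161.0, 75.4, 29.9, 31.3] [array([758., 169.]), array([81., 60.]), 26.5]
top rack_mid 0.9 [286.0, 96.2, 41.8, 29
[... 928 characters left out ...]
]), array([45., 42.]), 57.9]
scene wheel_1 0.58 [377.3, 222.6, 28.9, 14.4] [array([311., 278.]), array([45., 51.]), 79.6]
scene wheel_1 0.55 [256.8, 194.3, 23.3, 16.7] [array([496.,  40.]), array([49., 42.]), 66.4]
scene bottle_mid 0.74 [179.8, 264.3, 30.8, 48.8] [array([761., 173.]), array([130.,  59.]), 69.6]
scene rack_mid 0.72 [149.4, 191.3, 25.4, 36.3] [array([ 722., -133.]), array([141.,  50.]), 81.7]
scene rack_mid 0.58 [255.1, 198.1, 21.4, 13.5] [array([464.,  -4.]), array([54., 46.]), 62.2]
scene driver_mid 0.64 [139.9, 228.4, 64.9, 21.7] [array([730., -22.]), array([ 36., 159.]), 81.4]
scene driver_mid 0.37 [179.9, 263.7, 31.4, 49.5] [array([750., 141.]), array([135.,  62.]), 65.8]
```

View pics/top_c.png

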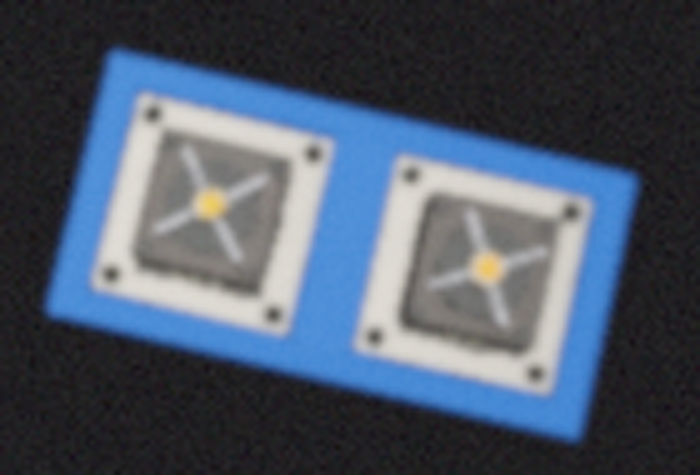

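```bash
cat >> h.py <<'E'
def delta(P,p=None,yaw=None):
    s=readout.get_state(); p=s["eef_pos"] if p is None else np.array(p); yaw=s["ee_rot"][2] if yaw is None else yaw
    d=(np.array(P)-p)*100; c,n=np.cos(yaw),np.sin(yaw)
    return np.round([d[0]*c+d[1]*n, d[0]*n-d[1]*c, -d[2]],2)
E
python3 - <<'E'
from h import *
s=readout.get_state(); print(s["t"],delta((.475,-.033,.25),yaw=s["ee_rot"][2]-.6))
f=viewer.grab_frame("top"); off=np.array([195,160])
for h,z in (((209,204),.066),((487,267),.066)):
    print(atz(f,np.array(h)/5+off,z))
# motor/flange corners via segmentation center
print([proj(f,[[.491,.030,.066],[.4595,-.096,.066]])])
E
```

```text
1.0 [68.58  7.73 -2.35]
[[0.48956111 0.0301136  0.066     ]]
[[ 0.45935756 -0.09575964  0.066     ]]
[array([[236.84424358, 200.16678906],
       [292.50375158, 213.33588048]])]
```

Emit:
apply_moves(deltas="0 0 -0.5 0.15; 0 0 -0.5 0.15; 0 0 -0.5 0.15; 0 0 -0.5 0.15; 4 0.5 0 0; 5 0.6 0 0; 6 0.7 0 0; 6 0.7 0 0; 6 0.7 0 0; 6 0.7 0 0", gripper=0)

```text
t: 2.3
eef_pos: [0.3197, -0.3536, 0.2469]
ee_rot: [3.141, 0.0, 1.227]
force: [1.5, 0.5, 0.6]
width: 0.044
```

Emit:
apply_moves(deltas="6 0.7 0 0; 6 0.7 0 0; 6 0.7 0 0; 6 0.7 0 0; 5 0.6 0 0; 4 0.4 0 0; 2 0.2 0 0; 0.6 0 0 0; 0 0 0 0")

```text
t: 3.42
eef_pos: [0.4764, -0.0338, 0.2465]
ee_rot: [-3.141, 0.0, 1.228]
force: [-0.6, -1.2, -0.2]
width: 0.0439
```

```bash
python3 - <<'E'
from h import *
f=viewer.grab_frame("wrist"); save(f,"w1"); s=readout.get_state()
print(s); print(f["cam_to_world"],f["camera_matrix"],f["k1"],delta((.475,-.033,.25)))
E
```

```text
{'t': 3.475, 'q': array([ 3.41863675e-01,  1.38985118e-02, -3.74925552e-01,  7.92312902e-06,
       -1.18217721e+00, -2.25638441e+00]), 'qd': array([-5.86649116e-03, -4.90378427e-03, -1.90709035e-03,  4.87904402e-05,
        1.28311636e-03, -1.17015454e-03]), 'joint_efforts': array([  0.47539573, -29.55631614,  28.89579892,   6.79018691,
        -0.05899396,  -0.03151228]), 'eef_pos': array([ 0.47627494, -0.0341085 ,  0.24655131]), 'ee_rot': array([-3.14143866e+00,  1.35430349e-04,  1.22707494e+00]), 'force': array([-0.67653488,  0.01811027, -0.00311926]), 'moment': array([-0.01923413,  0.02404626, -0.01853279]), 'width': 0.044089632401036916}
[[ 3.36326608e-01 -8.95784548e-01 -2.90610490e-01  3.97809986e-01]
 [ 9.41745232e-01  3.20101106e-01  1.03204651e-01 -5.06959240e-03]
 [ 5.75607391e-04 -3.08391514e-01  9.51259346e-01  4.04816217e-01]
 [ 0.00000000e+00  0.00000000e+00  0.00000000e+00  1.00000000e+00]] [[323.03005385   0.         252.82643867]
 [  0.         323.03005385 190.54235808]
 [  0.           0.           1.        ]] -0.06412284992166549 [ 0.06 -0.16 -0.34]
```

View pics/w1.png

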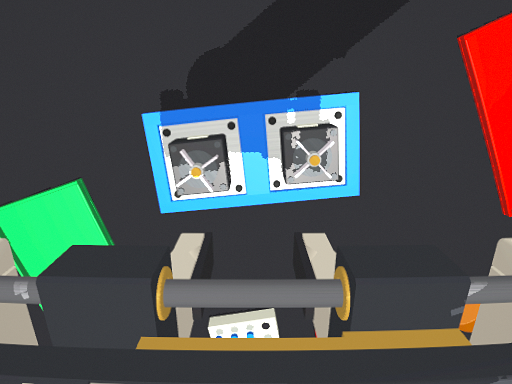

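```bash
python3 - <<'E'
from h import *
f=viewer.grab_frame("wrist"); save(f,"w1c",(140,90,370,220),3)
print(atz(f,[(315,159),(196,172)],.066))
hsv=cv2.cvtColor(f["image"],cv2.COLOR_RGB2HSV)
m=cv2.inRange(hsv,(95,120,60),(130,255,255)); m[:85]=0;m[225:]=0
print(rect(f,m,.008))
h=cv2.inRange(hsv,(12,120,120),(30,255,255));h[240:]=0
n,l,st,c=cv2.connectedComponentsWithStats(h)
for i in range(1,n):
    if st[i,4]>20: print(c[i],st[i],atz(f,c[i],.065))
E
```

```text
[[ 0.49022245  0.03258881  0.066     ]
 [ 0.46054848 -0.09306825  0.066     ]]
((475.98345947265625, -30.827117919921875), (264.1986083984375, 131.92047119140625), 75.84355163574219)
[314.61538462 159.87179487] [310 155  10  10  78] [[0.491276   0.03203799 0.065     ]]
[196. 172.] [192 168   9   9  69] [[ 0.46073396 -0.09332714  0.065     ]]
```

View pics/w1c.png

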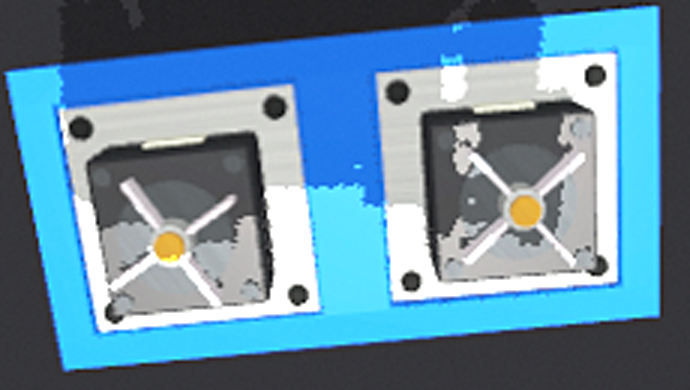

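```bash
python3 - <<'E'
from h import *
f=viewer.grab_frame("wrist")
for n,t in (("f1",[(583,156),(462,265),(470,155),(577,266)]),("f2",[(125,183),(217,303),(234,198),(112,290)])):
    p=atz(f,np.array(t)/3+[140,90],.062)[:,:2]
    for i in (0,2):
        d=p[i+1]-p[i]; print(n,np.degrees(np.arctan2(d[1],d[0]))%90,np.linalg.norm(d),p[i:i+2].mean(0))
print(delta((.4915,.032,.09)))
E
```

```text
f1 24.364851266442827 0.05812672643934 [0.49247958 0.03129644]
f1 25.506024060213406 0.058177850729121516 [0.49290878 0.03228212]
f2 15.02010924964815 0.05515775079239136 [ 0.46107884 -0.09266517]
f2 16.947792239040552 0.05807150283866311 [ 0.46132581 -0.09269811]
[ 6.76 -0.8  15.66]
```

Emit:
apply_moves(deltas="2.5 -0.3 2 0; 3 -0.3 3.5 0; 1.3 -0.2 4.5 0; 0 0 3.5 0; 0 0 2 0; 0 0 0 0; 0 0 0 0")

```text
t: 4.45
eef_pos: [0.4926, 0.033, 0.0925]
ee_rot: [3.141, -0.001, 1.227]
force: [-0.0, 0.9, -0.8]
width: 0.0437
```

```bash
python3 - <<'E'
from h import *
s=readout.get_state(); print(s["t"],s["force"],s["moment"],s["width"],delta((.492,.032,.055)))
E
```

```text
4.45 [-0.02846104  0.85776684 -0.81393267] [-0.05721612 -0.07012228  0.04104589] 0.04369432494448952 [-0.12 -0.02  3.75]
```

Emit:
apply_moves(deltas="-0.1 0 1 0; 0 0 1 0; 0 0 0.9 0; 0 0 0.5 0; 0 0 0.3 0; 0 0 0 0")

```text
t: 5.2
eef_pos: [0.4916, 0.0323, 0.0544]
ee_rot: [-3.141, 0.0, 1.228]
force: [-0.9, 0.5, -0.2]
width: 0.0437
```

```bash
python3 - <<'E'
from h import *
s=readout.get_state(); print(s["t"],s["force"],s["moment"],s["width"],delta((.492,.032,.055)))
f=viewer.grab_frame("wrist"); save(f,"w2")
E
```

```text
5.2 [-0.89321555  0.45047796 -0.24614719] [-0.03498974  0.00200583  0.07771527] 0.043734587293814256 [-0.02  0.05 -0.06]
```

View pics/w2.png

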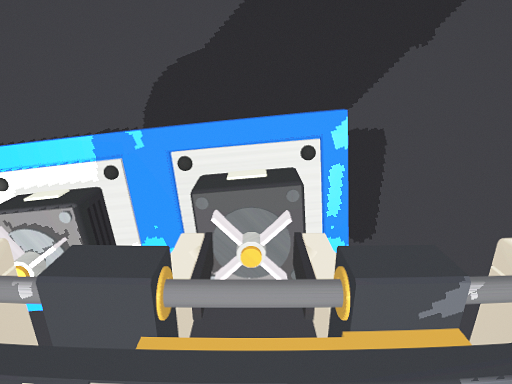

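Emit:
apply_moves(deltas="0 0 0 -0.1; 0 0 0 -0.1; 0 0 0 -0.1; 0 0 0 -0.1; 0 0 0 -0.1; 0 0 0 -0.1")

```text
t: 6.0
eef_pos: [0.4909, 0.032, 0.0547]
ee_rot: [-3.14, 0.0, 1.83]
force: [-3.0, -0.2, 1.5]
width: 0.0439
```

```bash
python3 - <<'E'
from h import *
s=readout.get_state(); print(s["t"],s["force"],s["moment"],s["ee_rot"],s["eef_pos"])
f=viewer.grab_frame("wrist"); save(f,"w3")
s=readout.get_state(); print(s["t"],s["force"],s["moment"],s["ee_rot"],s["eef_pos"])
E
```

```text
6.0 [-3.02097325 -0.24547868  1.53430923] [-0.32504402  0.94510112 -0.13173511] [-3.14029795e+00  9.89435590e-05  1.83045434e+00] [0.49085919 0.03195311 0.05467585]
6.05 [-3.5833443  -0.12334992  1.32045452] [-0.25570881  0.90105569 -0.05468973] [-3.14034737e+00  1.21123233e-04  1.83515515e+00] [0.49089914 0.0319543  0.05467361]
```

View pics/w3.png

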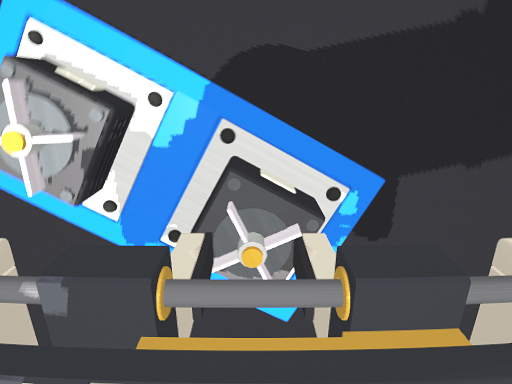

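Emit:
apply_moves(deltas="0 0 0 -0.12; 0 0 0 -0.12; 0 0 0 -0.12; 0 0 0 -0.12; 0 0 0 -0.12; 0 0 0 -0.12; 0 0 0 -0.12; 0 0 0 -0.12")

```text
t: 7.05
eef_pos: [0.4908, 0.0317, 0.0546]
ee_rot: [-3.14, -0.001, 2.789]
force: [-2.6, -2.5, 2.4]
width: 0.0435
```

Emit:
apply_moves(deltas="0 0 0 -0.12; 0 0 0 -0.12; 0 0 0 -0.12; 0 0 0 -0.12; 0 0 0 -0.12; 0 0 0 -0.12; 0 0 0 -0.12; 0 0 0 -0.12")

```text
t: 8.05
eef_pos: [0.491, 0.0316, 0.0546]
ee_rot: [-3.142, -0.001, -2.534]
force: [-0.7, -3.4, -0.2]
width: 0.0437
```

Emit:
apply_moves(deltas="0 0 0 -0.12; 0 0 0 -0.12; 0 0 0 -0.12; 0 0 0 -0.12; 0 0 0 -0.12; 0 0 0 -0.12; 0 0 0 -0.12; 0 0 0 -0.12")

```text
t: 9.05
eef_pos: [0.4911, 0.0317, 0.0546]
ee_rot: [3.141, -0.001, -1.574]
force: [-1.0, -3.4, -0.4]
width: 0.0437
```

```bash
python3 - <<'E'
from h import *
s=readout.get_state(); print(s["t"],s["force"],s["moment"],s["ee_rot"],s["eef_pos"],s["q"])
f=viewer.grab_frame("wrist"); save(f,"w4")
E
```

```text
9.05 [-0.96347501 -3.38097748 -0.42937811] [-1.3725524   0.39651578 -0.09126144] [ 3.14065358e+00 -8.15949610e-04 -1.57365600e+00] [0.49114557 0.03168799 0.05459065] [ 4.64994989e-01  2.49652817e-01 -6.03237114e-01  4.62670680e-04
 -7.19112579e-01  1.10259299e+00]
```

View pics/w4.png

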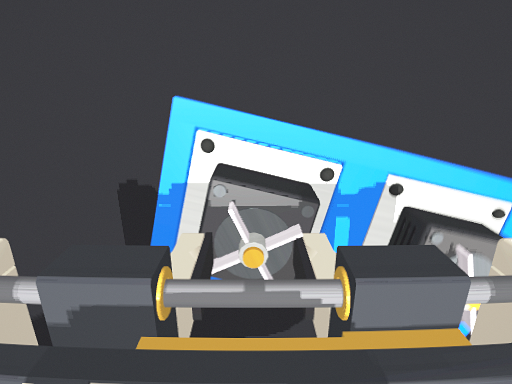

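Emit:
apply_moves(deltas="0 0 0 -0.12; 0 0 0 -0.12; 0 0 0 0.1; 0 0 0 0.15; 0 0 0 0.1; 0 0 -1 0; 0 0 -1.5 0; 0 0 -2 0; 0 0 -1.5 0")

```text
t: 10.22
eef_pos: [0.4922, 0.0326, 0.1162]
ee_rot: [-3.14, 0.001, -1.685]
force: [1.1, -0.3, -0.2]
width: 0.0438
```

```bash
python3 - <<'E'
from h import *
s=readout.get_state(); print(s["t"],s["force"],s["moment"],s["ee_rot"],s["eef_pos"],s["q"])
f=viewer.grab_frame("wrist"); save(f,"w5")
s=readout.get_state()
for y in (60.98-180,s["ee_rot"][2]*57.2958):print(y,delta((.461,-.0935,.10),yaw=np.radians(y)))
E
```

```text
10.225 [ 1.06529514 -0.30879514 -0.19551453] [-0.05245123  0.14099772 -0.00360271] [-3.14010575e+00  8.00704264e-04 -1.68471092e+00] [0.49218192 0.03258232 0.11617787] [ 4.65597895e-01  1.64767272e-01 -5.33548338e-01  1.88640023e-04
 -8.70798111e-01  9.91161841e-01]
-119.02000000000001 [12.6  -3.32  1.78]
-96.5133467508685 [12.92  1.76  1.78]
```

View pics/w5.png

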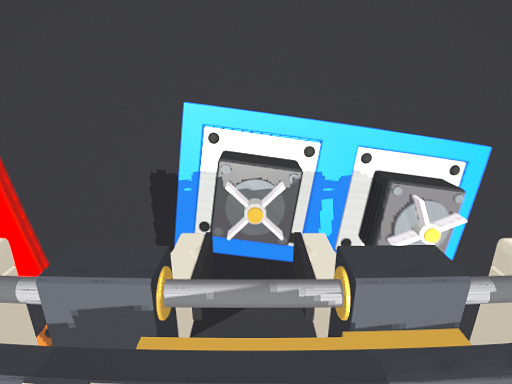

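Emit:
apply_moves(deltas="0 0 0 0.13; 0 0 0 0.13; 0 0 0 0.13; 3 -0.8 0 0; 5 -1.3 0 0; 3.5 -0.9 0.5 0; 1.1 -0.3 1.3 0; 0 0 0 0; 0 0 0 0")

```text
t: 11.4
eef_pos: [0.4601, -0.0933, 0.0967]
ee_rot: [-3.141, -0.0, -2.075]
force: [0.4, 0.5, 0.4]
width: 0.0437
```

```bash
python3 - <<'E'
from h import *
s=readout.get_state(); print(s["t"],s["ee_rot"],s["eef_pos"],s["q"])
f=viewer.grab_frame("wrist"); save(f,"w6")
print(delta((.461,-.0935,.055)))
hsv=cv2.cvtColor(f["image"],cv2.COLOR_RGB2HSV)
h=cv2.inRange(hsv,(12,120,120),(30,255,255));h[255:]=0
n,l,st,c=cv2.connectedComponentsWithStats(h)
for i in range(1,n):
    if st[i,4]>20: print(c[i],st[i],atz(f,c[i],.065))
E
```

```text
11.4 [-3.14140401e+00 -2.81370896e-06 -2.07491124e+00] [ 0.46014681 -0.09330232  0.09669626] [ 2.20879408e-01  1.53063439e-01 -6.04765345e-01  1.75153997e-04
 -8.12828215e-01  8.45681609e-01]
[-0.   -0.08  4.18]
[253.95217391 222.89565217] [246 215  17  17 230] [[ 0.46124101 -0.09382965  0.065     ]]
```

View pics/w6.png

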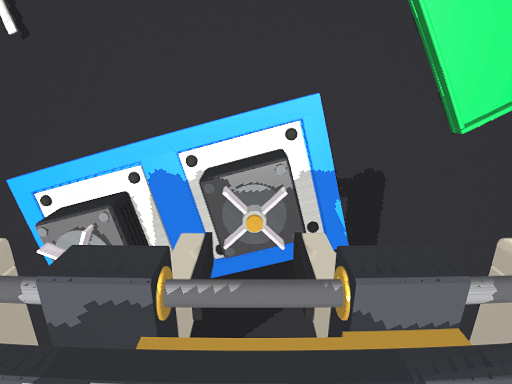

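The hub sits at (254,223), centred between the fingers, and the blades are at 45° to the jaws. I'll descend and turn clockwise.

Emit:
apply_moves(deltas="0 -0.1 1.1 0; 0 0 1.2 0; 0 0 1 0; 0 0 0.6 0; 0 0 0.3 0; 0 0 0 0")

```text
t: 12.2
eef_pos: [0.4604, -0.0944, 0.0544]
ee_rot: [3.141, -0.0, -2.076]
force: [1.0, -0.1, -0.2]
width: 0.0437
```

Emit:
apply_moves(deltas="0 0 0 0.1; 0 0 0 0.1; 0 0 0 0.1; 0 0 0 0.1; 0 0 0 0.1; 0 0 0 0.1; 0 0 0 0.1")

```text
t: 13.08
eef_pos: [0.4608, -0.0944, 0.055]
ee_rot: [-3.141, 0.001, -2.779]
force: [-0.7, -0.9, 0.7]
width: 0.0438
```

```bash
python3 - <<'E'
from h import *
s=readout.get_state(); print(s["t"],s["force"],s["moment"],s["ee_rot"],s["eef_pos"])
f=viewer.grab_frame("wrist"); save(f,"w7")
s=readout.get_state(); print(s["t"],s["force"],s["moment"])
E
```

```text
13.075 [-0.70818568 -0.93116963  0.69551769] [0.0434363  0.18381802 0.08323724] [-3.14139036e+00  7.99945160e-04 -2.77866367e+00] [ 0.46077572 -0.09435718  0.05498975]
13.125 [-0.20494741  0.03465151 -0.17929149] [0.05361322 0.09811906 0.09706779]
```

View pics/w7.png

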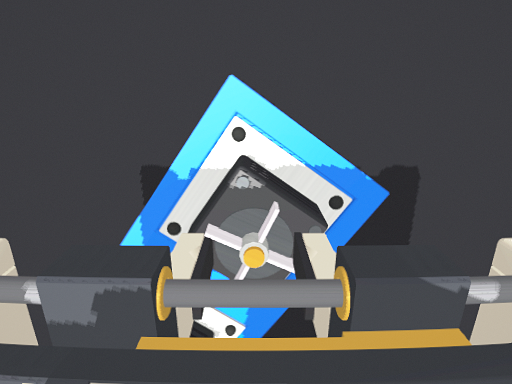

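Emit:
apply_moves(deltas="0 0 0 0.12; 0 0 0 0.12; 0 0 0 0.12; 0 0 0 0.12; 0 0 0 0.12; 0 0 0 0.12; 0 0 0 0.12")

```text
t: 14.0
eef_pos: [0.4607, -0.0945, 0.055]
ee_rot: [3.141, 0.001, 2.666]
force: [0.6, -1.0, 0.8]
width: 0.0436
```

```bash
python3 - <<'E'
from h import *
for i in range(5):
    s=readout.get_state(); print(s["t"],s["force"],s["moment"],s["ee_rot"][2])
    f=viewer.grab_frame("wrist")
    if i in(0,4): save(f,f"w8_{i}")
E
python3 -c "
import cv2,numpy as np
cv2.imwrite('pics/w8.png',np.hstack([cv2.imread(f'pics/w8_{i}.png')[150:300,150:370] for i in (0,4)]))"
```

```text
14.0 [ 0.59544258 -0.99319042  0.7934054 ] [-0.33680181  0.22093511  0.06637286] 2.665568854333698
14.05 [-0.09451569 -0.60913575  0.9443556 ] [-0.31691177  0.1161663   0.05670048] 2.6598138833443827
14.1 [-0.28066411 -0.57385222 -0.05826443] [-0.24849272  0.09744806  0.03046516] 2.6676449708525833
14.15 [-0.11079325 -0.91888452  0.04697664] [-0.19728157  0.14237374  0.01102849] 2.6707643419208993
14.2 [-0.12456328 -0.22380435  1.46520719] [-0.26392188  0.14326638 -0.01112789] 2.6712217103925853
```

View pics/w8.png

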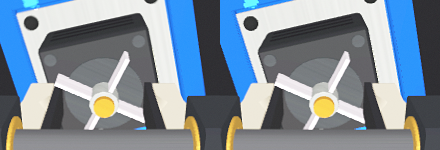

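Emit:
apply_moves(deltas="0 0.1 0 0; 0 0.1 0 0; 0 0.1 0 0; 0 0.1 0 0; 0 0.1 0 0")

```text
t: 14.88
eef_pos: [0.4622, -0.0902, 0.0543]
ee_rot: [-3.141, -0.001, 2.668]
force: [-1.6, -4.7, -0.0]
width: 0.0437
```

```bash
python3 - <<'E'
from h import *
for i in range(3):
    s=readout.get_state(); print(s["t"],s["force"],s["moment"],s["ee_rot"][2],s["eef_pos"])
    f=viewer.grab_frame("wrist")
save(f,"w9",(150,150,370,300),3)
E
```

```text
14.875 [-1.57260582 -4.70064514 -0.00832893] [-1.6334466   0.72609854  0.13473656] 2.6678327723621975 [ 0.46217668 -0.09015259  0.05432278]
14.925 [-2.19253428 -4.36513494  0.21052582] [-1.62268083  0.68802389  0.09485172] 2.6677694839513815 [ 0.4623412  -0.09001939  0.05435229]
14.975 [-1.34772012 -5.15819924  0.43659567] [-1.67150751  0.73429369  0.10774548] 2.6677634668638244 [ 0.46231581 -0.09004583  0.05435279]
```

View pics/w9.png

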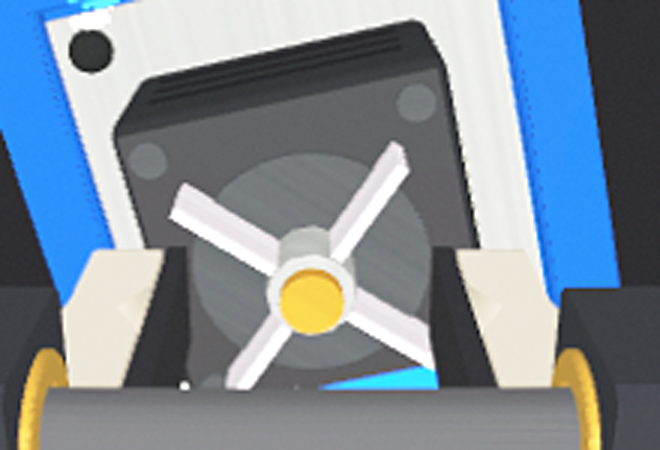

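Pushed one-sided, fan 2 drags with a steady 5 N, so it binds too. The symmetric two-finger contact had hidden this. I'll finish its half turn.

Emit:
apply_moves(deltas="0 -0.2 0 0.1; 0 -0.2 0 0.1; 0 0 0 0.12; 0 0 0 0.12; 0 0 0 0.12; 0 0 0 0.12; 0 0 0 0.12; 0 0 0 0.12; 0 0 0 0.12; 0 0 0 0.12")

```text
t: 16.27
eef_pos: [0.4609, -0.0928, 0.0544]
ee_rot: [3.141, -0.001, 1.504]
force: [-1.5, -0.1, -0.9]
width: 0.0438
```

Emit:
apply_moves(deltas="0 0 0 0.12; 0 0 0 0.12; 0 0 0 0.12; 0 0 0 0.12; 0 0 0 0.12; 0 0 0 0.12; 0 0 0 0.12; 0 0 0 0.12; 0 0 0 0.12")

```text
t: 17.4
eef_pos: [0.4613, -0.0932, 0.0546]
ee_rot: [3.141, -0.001, 0.424]
force: [-0.4, -2.9, -1.9]
width: 0.0439
```

```bash
python3 - <<'E'
from h import *
s=readout.get_state(); print(s["t"],s["force"],s["moment"],s["ee_rot"][2],s["eef_pos"],s["q"])
f=viewer.grab_frame("wrist")
save(f,"w10")
E
```

```text
17.4 [-0.39321976 -2.87265218 -1.89480773] [-1.5445734 -0.0258543  0.0935115] 0.42379958747707414 [ 0.46128394 -0.09320596  0.05455907] [ 2.20361036e-01  2.17227610e-01 -6.50463722e-01 -8.00559212e-05
 -7.02178112e-01 -2.93809307e+00]
```

View pics/w10.png

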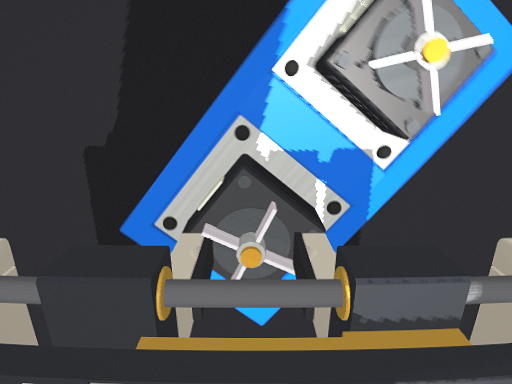

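Emit:
apply_moves(deltas="0 0 0 -0.15; 0 0 0 -0.15; 0 0 0 -0.05; 0 0 -1 0; 0 0 -2 0; 0 0 -2 -0.05; 0 0 -0.5 -0.15; 0 0 0 -0.15; 0 0 0 -0.15; 0 0 0 -0.05")

```text
t: 18.7
eef_pos: [0.4615, -0.093, 0.1105]
ee_rot: [3.14, -0.001, 1.33]
force: [-0.4, -0.2, -0.4]
width: 0.0437
```

Emit:
apply_moves(deltas="0 0 0 0; 0 0 0 0; 0 0 0 0", gripper=-1)

```text
t: 19.08
eef_pos: [0.4609, -0.0933, 0.1097]
ee_rot: [3.141, -0.0, 1.327]
force: [0.2, 0.3, -0.9]
width: 0.0682
```

```bash
python3 - <<'E'
from h import *
f=viewer.grab_frame("wrist"); save(f,"w11")
s=readout.get_state(); print(s["t"],s["ee_rot"],s["eef_pos"],s["width"],delta((.461,-.0935,.014)))
hsv=cv2.cvtColor(f["image"],cv2.COLOR_RGB2HSV)
h=cv2.inRange(hsv,(12,120,120),(30,255,255));h[255:]=0
n,l,st,c=cv2.connectedComponentsWithStats(h)
for i in range(1,n):
    if st[i,4]>20: print(c[i],st[i],atz(f,c[i],.065))
E
```

```text
19.125 [ 3.14140268e+00 -1.47011966e-04  1.32701485e+00] [ 0.46086062 -0.09333208  0.10966152] 0.07259528862627009 [-0.01  0.02  9.57]
[251.94059406 214.94554455] [245 207  15  17 202] [[ 0.46057918 -0.09311035  0.065     ]]
[437.35828877 213.86631016] [430 207  16  15 187] [[0.49123782 0.0316358  0.065     ]]
```

View pics/w11.png

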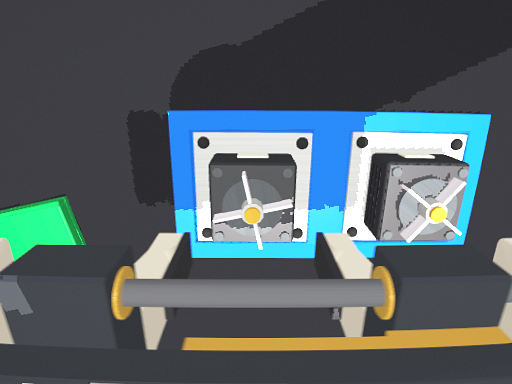

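Emit:
apply_moves(deltas="0 0 1 0; 0 0 2 0; 0 0 2 0; 0 0 2 0; 0 0 1.3 0; 0 0 0.8 0; 0 0 0.4 0; 0 0 0 0")

```text
t: 20.12
eef_pos: [0.4609, -0.0934, 0.0146]
ee_rot: [3.142, -0.0, 1.328]
force: [0.4, 0.1, 0.4]
width: 0.0876
```

```bash
python3 - <<'E'
from h import *
f=viewer.grab_frame("wrist"); save(f,"w12")
s=readout.get_state(); print(s["t"],s["ee_rot"],s["eef_pos"],s["width"],s["force"],delta((.461,-.0935,.014)))
E
```

```text
20.175 [ 3.14111012e+00 -1.95654533e-04  1.32760918e+00] [ 0.46102731 -0.09335858  0.0148493 ] 0.08736148631160154 [ 0.47310994  0.17826525 -0.20472885] [-0.01  0.    0.08]
```

View pics/w12.png

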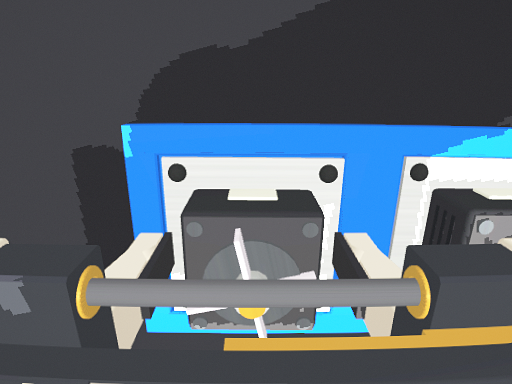

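Emit:
apply_moves(deltas="0 0 0 0; 0 0 0 0; 0 0 0 0; 0 0 0 0; 0 0 0 0", gripper=1, squeeze=40)

```text
t: 20.8
eef_pos: [0.461, -0.0937, 0.0148]
ee_rot: [3.141, 0.0, 1.328]
force: [1.6, -5.3, 2.6]
width: 0.0638
```

Emit:
apply_moves(deltas="0 0 -0.4 0; 0 0 -0.8 0; 0 0 -1.5 0; 0 0 -2.5 0; 0 0 -3 0; 0 0 -3 0; 0 0 -2 0; 0 0 -0.8 0; 0 0 0 0")

```text
t: 21.92
eef_pos: [0.4603, -0.0932, 0.1543]
ee_rot: [-3.141, -0.001, 1.327]
force: [0.5, 0.8, -9.9]
width: 0.064
```

```bash
python3 - <<'E'
from h import *
s=readout.get_state(); print(s["t"],s["ee_rot"],s["eef_pos"],s["width"],s["force"],s["moment"],delta((.479,.3226,.155)))
f=viewer.grab_frame("wrist"); save(f,"w13")
E
```

```text
21.925 [-3.14128589e+00 -5.18598427e-04  1.32733823e+00] [ 0.46033651 -0.09317435  0.1543385 ] 0.06395561208942016 [ 0.50963055  0.83014485 -9.92307396] [-0.05360362 -0.07589486 -0.02542033] [40.8  -8.21 -0.07]
```

View pics/w13.png

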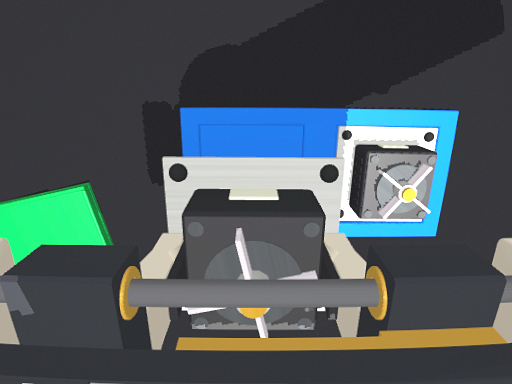

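Emit:
apply_moves(deltas="2 -0.4 0 0; 4 -0.8 0 0; 5 -1 0 0; 5.5 -1.1 0 0; 5.5 -1.1 0 0; 5.5 -1.1 0 0; 5 -1 0 0; 4 -0.8 0 0; 2.8 -0.6 0 0; 1.5 -0.3 0 0")

```text
t: 23.22
eef_pos: [0.4789, 0.3232, 0.1531]
ee_rot: [-3.14, 0.002, 1.328]
force: [0.2, -0.3, -10.3]
width: 0.0636
```

Emit:
apply_moves(deltas="0 0 0 -0.12; 0 0 0 -0.12; 0 0 0 -0.105; 0 0 0 0; 0 0 0 0")

```text
t: 23.85
eef_pos: [0.4794, 0.3218, 0.1543]
ee_rot: [-3.141, 0.0, 1.67]
force: [0.3, 0.2, -8.6]
width: 0.064
```

```bash
python3 - <<'E'
from h import *
s=readout.get_state(); print(s["t"],s["ee_rot"],s["eef_pos"],s["width"],s["force"],delta((.479,.3226,.03)))
for c in ("wrist","top"):
    f=viewer.grab_frame(c); save(f,"p1"+c)
    hsv=cv2.cvtColor(f["image"],cv2.COLOR_RGB2HSV)
    m=cv2.inRange(hsv,(0,170,90),(6,255,255))|cv2.inRange(hsv,(174,170,90),(180,255,255))
    print(c,rect(f,m,.014),rect(f,m,.005))
    if c=="wrist": cs=max(cv2.findContours(m,0,1)[0],key=cv2.contourArea); print(cv2.boundingRect(cs))
E
```

```text
23.85 [-3.14107667e+00  4.59233500e-04  1.66976032e+00] [0.47937445 0.32182172 0.15427882] 0.06396238417815105 [ 0.29800757  0.16403165 -8.60161446] [ 0.08 -0.03 12.43]
wrist ((435.80181884765625, 319.3782653808594), (45.9210205078125, 150.0942840576172), 5.835632801055908) ((436.9939270019531, 319.544921875), (47.305259704589844, 154.61744689941406), 5.837325572967529)
(172, 106, 165, 51)
top ((539.0062866210938, 328.1628112792969), (253.3646697998047, 156.11766052246094), 6.459888935089111) ((540.1724853515625, 331.0283203125), (255.70228576660156, 157.55810546875), 6.45989990234375)
```

View pics/p1wrist.png

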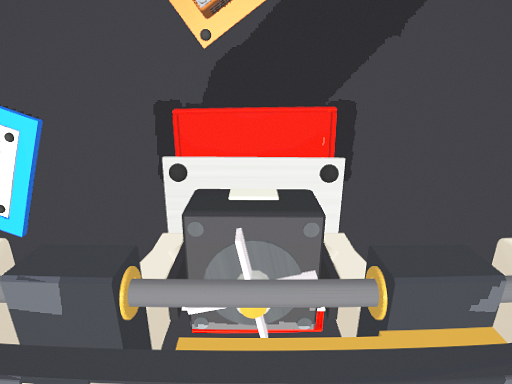

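View pics/p1top.png

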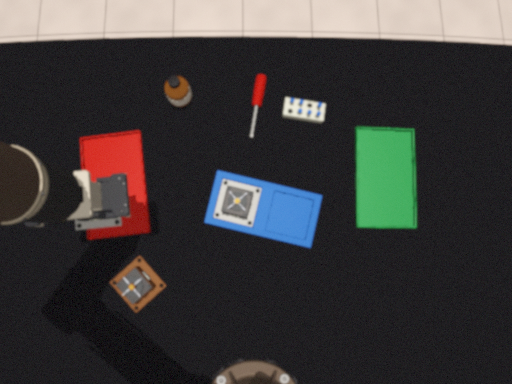

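Emit:
apply_moves(deltas="0.2 -0.1 1 0; 0 0 2 0; 0 0 2.5 0; 0 0 2.5 0; 0 0 2 0; 0 0 1.4 0; 0 0 0.8 0; 0 0 0.4 0; 0 0 0.2 0; 0 0 0 0")

```text
t: 25.2
eef_pos: [0.4784, 0.3245, 0.027]
ee_rot: [3.141, -0.0, 1.673]
force: [-0.2, -0.3, -9.5]
width: 0.0638
```

```bash
python3 - <<'E'
from h import *
s=readout.get_state(); print(s["t"],s["ee_rot"],s["eef_pos"],s["width"],s["force"],delta((.478,.3235,.0158)))
f=viewer.grab_frame("wrist"); save(f,"p2")
E
```

```text
25.2 [ 3.14106007e+00 -4.98650408e-04  1.67265422e+00] [0.47844059 0.32447516 0.0269586 ] 0.0637889440385641 [-0.22727434 -0.34433747 -9.46217915] [-0.09 -0.05  1.12]
```

View pics/p2.png

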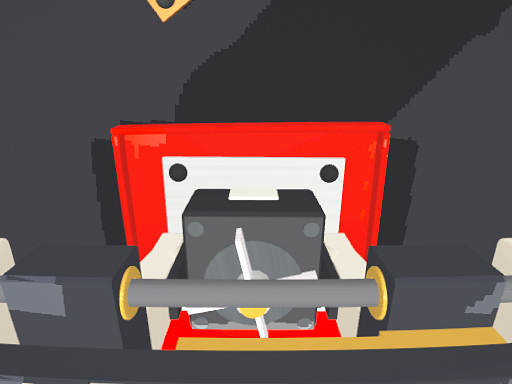

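The fan sits square and centred inside the tray walls. I'll lower the last centimetre slowly.

Emit:
apply_moves(deltas="0 0 0.4 0; 0 0 0.3 0; 0 0 0.2 0; 0 0 0.1 0; 0 0 0.05 0; 0 0 0 0; 0 0 0 0")

```text
t: 26.12
eef_pos: [0.4783, 0.3243, 0.0161]
ee_rot: [3.141, -0.0, 1.673]
force: [-0.0, 0.3, -9.4]
width: 0.0639
```

Emit:
apply_moves(deltas="0 0 0.05 0; 0 0 0.05 0; 0 0 0 0; 0 0 0 0")

```text
t: 26.62
eef_pos: [0.4784, 0.3243, 0.0158]
ee_rot: [3.141, -0.0, 1.673]
force: [-5.3, -2.5, 5.9]
width: 0.0634
```

Emit:
apply_moves(deltas="0 0 -0.05 0; 0 0 0 0; 0 0 0 0; 0 0 0 0", gripper=-0.7)

```text
t: 27.12
eef_pos: [0.4784, 0.3244, 0.0155]
ee_rot: [3.141, -0.0, 1.673]
force: [0.4, 0.4, 0.6]
width: 0.0738
```

Emit:
apply_moves(deltas="0 0 -0.5 0; 0 0 -1.5 0; 0 0 -3 0; 0 0 -4 0; 0 0 -3 0; 0 0 -1 0; 0 0 0 0")

```text
t: 28.0
eef_pos: [0.4784, 0.3245, 0.1466]
ee_rot: [3.14, -0.002, 1.673]
force: [-0.1, -0.4, 0.2]
width: 0.0746
```

```bash
python3 - <<'E'
from h import *
s=readout.get_state(); print(s["t"],s["ee_rot"],s["eef_pos"],s["width"],s["force"],delta((.4915,.032,.145),yaw=s["ee_rot"][2]-.346))
f=viewer.grab_frame("wrist"); save(f,"p3")
hsv=cv2.cvtColor(f["image"],cv2.COLOR_RGB2HSV)
h=cv2.inRange(hsv,(12,120,120),(30,255,255));h[255:]=0;h[:60]=0
n,l,st,c=cv2.connectedComponentsWithStats(h)
for i in range(1,n):
    if st[i,4]>20: print(c[i],st[i],atz(f,c[i],.066))
E
```

```text
28.0 [ 3.14030999e+00 -1.50046588e-03  1.67257284e+00] [0.47838301 0.32450353 0.1466158 ] 0.07462470663089216 [-0.13764472 -0.43002039  0.18078848] [-28.07   8.35   0.16]
[252.08333333 196.95138889] [246 190  13  14 144] [[0.47784449 0.32447071 0.066     ]]
```

View pics/p3.png

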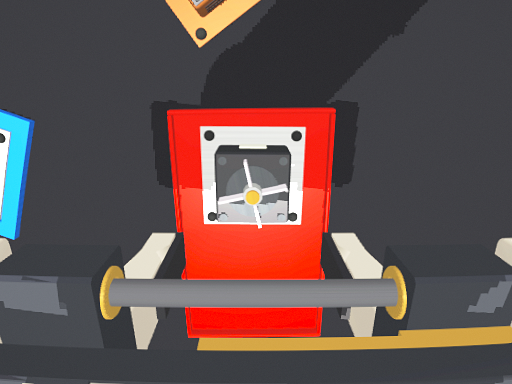

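Emit:
apply_moves(deltas="0 0 0 0.12; 0 0 0 0.12; 0 0 0 0.106; -3 0.9 0 0; -5.5 1.6 0 0; -6 1.8 0 0; -6 1.8 0 0; -5 1.5 0 0; -2.5 0.75 0 0; 0 0 0 0", gripper=-1)

```text
t: 29.3
eef_pos: [0.4906, 0.0307, 0.1444]
ee_rot: [-3.14, 0.001, 1.324]
force: [0.7, 0.3, 0.1]
width: 0.0879
```

```bash
python3 - <<'E'
from h import *
f=viewer.grab_frame("wrist"); save(f,"p4")
s=readout.get_state(); print(s["t"],s["ee_rot"],s["eef_pos"],s["width"],s["force"],delta((.4915,.032,.0145)))
hsv=cv2.cvtColor(f["image"],cv2.COLOR_RGB2HSV)
h=cv2.inRange(hsv,(12,120,120),(30,255,255));h[255:]=0;h[:60]=0
n,l,st,c=cv2.connectedComponentsWithStats(h)
for i in range(1,n):
    if st[i,4]>20: print(c[i],st[i],atz(f,c[i],.065))
E
```

```text
29.35 [-3.13998759e+00  1.09568666e-03  1.32451775e+00] [0.49093477 0.03170518 0.14453511] 0.0874778143576573 [ 0.8666623   0.09399253 -0.40496172] [ 0.04  0.05 13.  ]
[254.33561644 199.3630137 ] [248 193  13  14 146] [[0.49158605 0.03231238 0.065     ]]
```

View pics/p4.png

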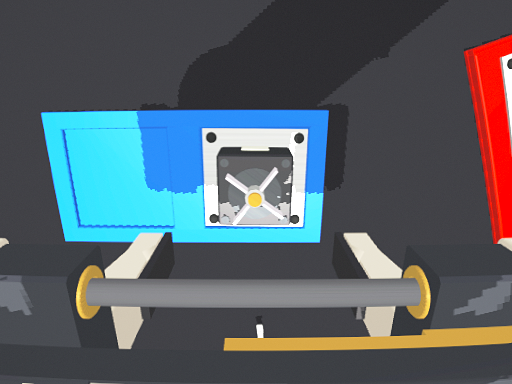

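Emit:
apply_moves(deltas="0.1 0.1 1.5 0; 0 0 2.5 0; 0 0 2.5 0; 0 0 2.5 0; 0 0 2 0; 0 0 1.1 0; 0 0 0.6 0; 0 0 0.3 0; 0 0 0 0")

```text
t: 30.48
eef_pos: [0.493, 0.0335, 0.0158]
ee_rot: [3.141, -0.0, 1.327]
force: [-0.1, 0.1, 0.3]
width: 0.0878
```

Emit:
apply_moves(deltas="0 0 0 0; 0 0 0 0; 0 0 0 0; 0 0 0 0; 0 0 0 0", gripper=1, squeeze=40)

```text
t: 31.1
eef_pos: [0.4924, 0.0323, 0.0158]
ee_rot: [-3.141, 0.001, 1.327]
force: [1.1, -6.9, 2.9]
width: 0.064
```

Emit:
apply_moves(deltas="0 0 -0.4 0; 0 0 -0.8 0; 0 0 -1.5 0; 0 0 -2.5 0; 0 0 -3 0; 0 0 -3 0; 0 0 -2 0; 0 0 -0.8 0; 0 0 0 0")

```text
t: 32.22
eef_pos: [0.4922, 0.0334, 0.1552]
ee_rot: [-3.141, -0.0, 1.326]
force: [-0.4, 0.1, -10.3]
width: 0.0638
```

```bash
python3 - <<'E'
from h import *
s=readout.get_state(); print(s["t"],s["ee_rot"],s["eef_pos"],s["width"],s["force"],delta((.5967,.3358,.153)))
f=viewer.grab_frame("wrist"); save(f,"p5")
E
```

```text
32.225 [-3.14096081e+00 -2.21746851e-04  1.32626753e+00] [0.49221831 0.03338913 0.15519619] 0.06381686909844975 [ -0.38207059   0.11145254 -10.33004413] [31.87  2.82  0.22]
```

View pics/p5.png

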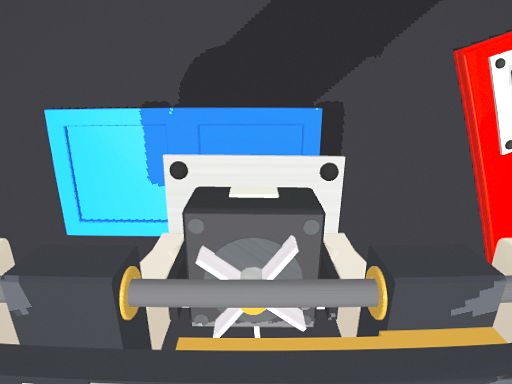

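Emit:
apply_moves(deltas="2 0.2 0 0; 4 0.3 0 0; 5 0.45 0 0; 5.5 0.5 0 0; 5.5 0.5 0 0; 5 0.45 0 0; 3 0.25 0 0; 1.9 0.15 0 0; 0 0 0 0")

```text
t: 33.4
eef_pos: [0.5968, 0.3373, 0.1537]
ee_rot: [-3.14, 0.002, 1.328]
force: [0.2, 0.2, -10.1]
width: 0.064
```

Emit:
apply_moves(deltas="0 0 0 -0.12; 0 0 0 -0.12; 0 0 0 -0.106; 0 0 0 0; 0 0 0 0")

```text
t: 34.02
eef_pos: [0.5968, 0.3356, 0.1554]
ee_rot: [-3.141, 0.0, 1.67]
force: [-0.3, 0.5, -9.7]
width: 0.0638
```

```bash
python3 - <<'E'
from h import *
s=readout.get_state(); print(s["t"],s["ee_rot"],s["eef_pos"],s["width"],s["force"],delta((.5967,.3358,.0168)))
f=viewer.grab_frame("wrist"); save(f,"p6")
E
```

```text
34.025 [-3.14109010e+00  2.49901703e-04  1.66982546e+00] [0.59684986 0.33562107 0.15535198] 0.0638489618134629 [-0.27377053  0.47908601 -9.70591139] [ 2.000e-02 -1.000e-02  1.386e+01]
```

View pics/p6.png

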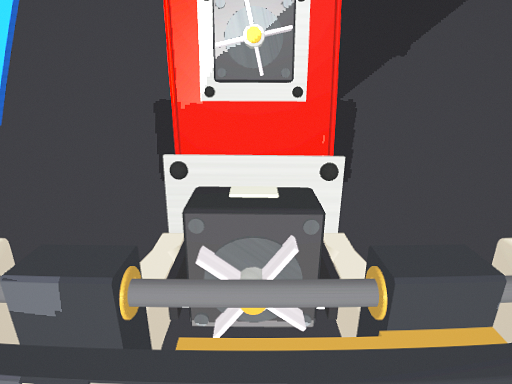

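Emit:
apply_moves(deltas="0 0 1 0; 0 0 2 0; 0 0 2.5 0; 0 0 2.5 0; 0 0 2 0; 0 0 1.4 0; 0 0 0.8 0; 0 0 0.4 0; 0 0 0.2 0; 0 0 0 0")

```text
t: 35.33
eef_pos: [0.5973, 0.3363, 0.028]
ee_rot: [3.141, -0.0, 1.673]
force: [-0.8, -0.4, -8.5]
width: 0.0636
```

```bash
python3 - <<'E'
from h import *
s=readout.get_state(); print(s["t"],s["ee_rot"],s["eef_pos"],s["width"],s["force"],delta((.5967,.3358,.0168)))
f=viewer.grab_frame("wrist"); save(f,"p7")
E
```

```text
35.325 [ 3.14099319e+00 -3.98206859e-04  1.67260782e+00] [0.59727548 0.33629021 0.02804013] 0.06356341754293514 [-0.76845798 -0.43536382 -8.48706474] [-0.04 -0.06  1.12]
```

View pics/p7.png

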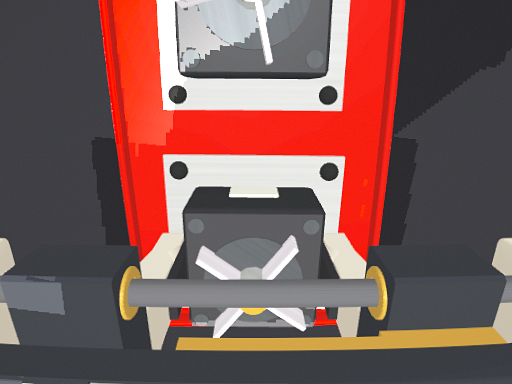

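Clear of fan 2 and square in the tray.

Emit:
apply_moves(deltas="0 0 0.4 0; 0 0 0.3 0; 0 0 0.2 0; 0 0 0.1 0; 0 0 0.05 0; 0 0 0.05 0; 0 0 0 0; 0 0 0 0")

```text
t: 36.38
eef_pos: [0.5971, 0.3361, 0.017]
ee_rot: [3.141, -0.0, 1.673]
force: [-2.0, -1.7, -2.1]
width: 0.0637
```

Contact (the load is down to 2 N). One small step more, then release.

Emit:
apply_moves(deltas="0 0 0.03 0; 0 0 0 0; 0 0 0 0")

```text
t: 36.75
eef_pos: [0.5971, 0.3361, 0.0169]
ee_rot: [3.141, -0.0, 1.673]
force: [-4.5, -2.7, 1.7]
width: 0.0641
```

Emit:
apply_moves(deltas="0 0 0 0; 0 0 0 0; 0 0 0 0; 0 0 0 0", gripper=-0.7)

```text
t: 37.25
eef_pos: [0.5973, 0.3363, 0.0164]
ee_rot: [3.141, -0.0, 1.673]
force: [0.6, 0.1, -0.3]
width: 0.0744
```

Emit:
apply_moves(deltas="0 0 -0.5 0; 0 0 -1.5 0; 0 0 -3 0; 0 0 -4 0; 0 0 -3 0; 0 0 -3 0; -5 0 -1 0; -6 0 0 0; -6 0 0 0; -5 0 0 0")

```text
t: 38.5
eef_pos: [0.6195, 0.1153, 0.1779]
ee_rot: [3.14, -0.0, 1.672]
force: [0.8, -0.2, 0.7]
width: 0.0746
```

Emit:
apply_moves(deltas="-5 0 0 0; -3 0 0 0; 0 0 0 0")

```text
t: 38.88
eef_pos: [0.6277, 0.0356, 0.1776]
ee_rot: [3.14, -0.0, 1.67]
force: [0.6, 0.4, -0.3]
width: 0.0745
```

```bash
python3 - <<'E'
from h import *
s=readout.get_state(); print(s["t"],s["eef_pos"],s["force"])
for c in ("top","scene"):
    f=viewer.grab_frame(c); save(f,"e"+c)
    for q,z in (("fan_1_center",.027),("red_tray",.014),("bottle_mid",.05),("rack_mid",.02),("driver_mid",.01)):
        for d in viewer.silhouettes(c,q):
            if d["conf"]>.5: print(c,q,d["conf"],np.round(rect(f,d["region"],z)[0]),d["extent"])
E
```

```text
38.875 [0.62773413 0.03558824 0.17761906] [ 0.59681075  0.43108722 -0.2816691 ]
top fan_1_center 0.63 [606. 295.] [115.6, 138.4, 18.0, 30.8]
top red_tray 0.8 [557. 257.] [119.1, 131.0, 31.8, 99.7]
top rack_mid 0.76 [ 717. -136.] [285.7, 95.6, 38.5, 28.9]
top driver_mid 0.63 [780. -38.] [265.4, 85.8, 0.9, 2.9]
scene fan_1_center 0.58 [603. 344.] [278.7, 288.9, 68.3, 63.0]
scene fan_1_center 0.57 [313. 275.] [368.6, 225.7, 37.1, 34.8]
scene red_tray 0.62 [542. 333.] [260.8, 256.7, 138.0, 112.5]
scene bottle_mid 0.98 [761. 175.] [181.9, 265.8, 29.0, 48.9]
scene driver_mid 0.6 [730. -21.] [142.5, 228.9, 61.7, 20.9]
```

View pics/etop.png

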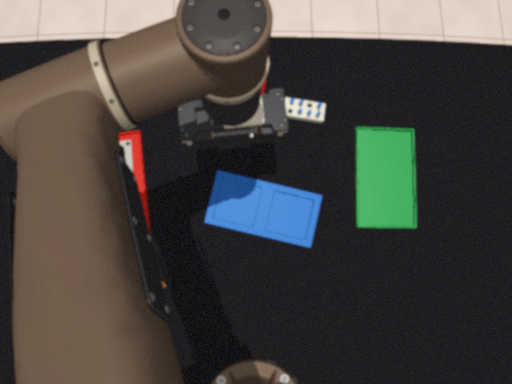

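View pics/escene.png

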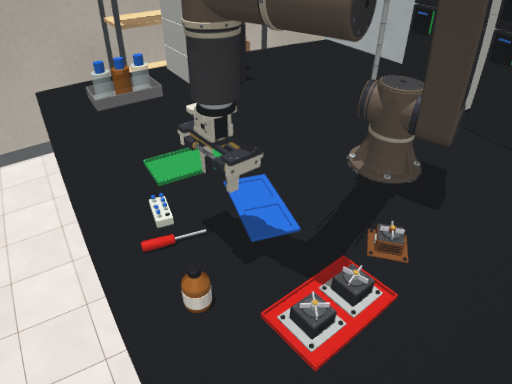

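```bash
python3 -c "
from station import job; print(job.job_done())"
```

```text
the job is handed in; nothing more can be done
None
```

Both fans have binding bearings, so I put both in the red tray and left the green tray empty. I handed the job in at about 39 s of the 72 s allowed.

- **Turning the wheels:** I set the fingertips loosely on either side of each wheel, without gripping, and pushed the blades round about 3.3 to 3.4 rad. I worked this out from how far the tool turned and from the pictures, not from a joint reading. Fan 1 went anticlockwise and fan 2 clockwise.
- **Fan 1:** it dragged with a steady force of about 3.5 N. The blade stayed against the finger when I stopped, so it did not coast.
- **Fan 2:** the first readings disagreed, at about 0.5 to 1 N, which looked almost free. Both fingers were pushing equally, so their forces cancelled. A one-sided push then gave a steady 5 N, and the wheel stayed put after stopping.
- **Placing:** I gripped both fans by the motor body and lowered them slowly, about 60 mm either side of the red tray's centre. The highest force I read while setting one down was about 8 N.

**Last checks:** the scene picture showed both fans upright and square in the red tray, with the gripper clear of everything. The bottle and screwdriver (scene camera) and the rack (top camera) were within about 2 mm of their starting positions, and the brown look-alike was not moved. In that last top picture the arm hid most of the red tray and the screwdriver, so the network's fan, tray and screwdriver positions there were off and I ignored them. The fan positions come from the scene and wrist cameras.

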